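Clamp and stamp a bracket through the press guard

TASK

Stamp the bracket lying in the bench press: reach down through the windows in the top of the guard without touching the guard, and with the fingertips press the lever with the broad square pedal all the way down, where it stays and clamps the bracket. Only then press the lever with the small round head all the way down through its own window, hold it down for half a second and let it spring back up. Grip or lift nothing: leave the bracket in place and the jar, tape roll and screwdriver undisturbed.

Things in the scene. Friction and masses are not known exactly. Their poses are not given: they have to be found in the camera images.
- press: Green bench stamping press fixed to the bench, base 280 x 310 x 20 mm. Origin at bench height under the middle of the machine; its x axis points away from its guarded front towards its anvil, y to its left (seen from the front, where the robot stands), z up. A flat bridge across the rear reaches 170 mm above the bench with the tops of ram and clamp rod; its front edge lies 132 mm behind the windows' centres.
- guard: Grey steel guard over the front half of the press, which must not be touched: a flat level sheet 6 mm thick, its top 130 mm above the bench, 155 mm (x) by 300 mm (y), on a fence of bars at front and sides. It has two windows with black trim, each 84 mm along the press's x and 72 mm along its y, 140 mm apart centre to centre. Same origin and axes as press.
- pedal_window (a point): Centre of the left (+y) window, level with the top of the guard sheet; above the square pedal. Axes as press.
- head_window (a point): Centre of the right (-y) window, level with the top of the guard sheet; above the round head. Axes as press.
- pedal_top (a point): Centre of the top face of the clamp lever's square steel pedal, 46 x 46 mm, under the middle of the left window. Moves with the lever: 15 mm below the guard's top when fully up, about 38 mm below when fully down. The lever is hinged 95 mm behind it (press +x), so its front end sinks and the top face tilts down to the front by 0.25 rad.
- head_top (a point): Centre of the top face of the stamp lever's round steel head, 34 mm across, under the middle of the right window. Same height, hinge and travel as the pedal.
- clamp_lever (a joint): Angle of the pedal lever in rad: 0 fully up, 0.25 fully down against a firm stop. It starts at 0 to 0.08. A steady 3 to 5 N on the pedal moves it; friction keeps it where it is left. More than about 8 N means that it is at its stop.
- stamp_lever (a joint): Angle of the round-headed lever in rad: 0 fully up (start), 0.25 fully down against a firm stop. A spring holds it up: 2 N starts it, 6 to 8 N holds it fully down; it springs back up when let go. More than about 11 N means that it is at its stop.
- clamp_foot: Upright steel rod 12 mm thick with a 24 mm rubber foot, over the bracket at the rear of the press; sinks 12 mm as the clamp lever goes down. Origin at the middle of the foot's underside. Not to be touched.
- stamp_ram: Square steel ram 16 mm wide, over the bracket at the rear of the press; sinks 12 mm as the stamp lever goes down. Origin at its lower tip. Not to be touched.
- bracket_mid (a point): Middle of the loose flat aluminium bracket, 36 x 100 x 6 mm with a 12 mm hole, lying on the anvil at the rear of the press under foot and ram. Leave it there.
- jar_mid (a point): Half-way up a loose jar with a black lid, 68 mm across, 100 mm tall, standing beside the press. Leave it alone.
- tape_mid (a point): Centre of a loose roll of grey tape lying flat, 96 mm across, 45 mm tall, beside the press. Leave it alone.
- driver_grip (a point): Middle of the handle of a loose screwdriver lying in front of the press (on the robot's side), about 200 mm long. Leave it alone.

How it is judged:
On the way, in this order (a step that is already met when the one before it is completed fails the run):
1. the pedal lever is pressed down to its stop (above 0.225 rad), the round-headed lever still up (value of joint clamp_lever above 0.225 rad and value of joint stamp_lever below 0.06 rad), for 0.2 s.
2. the round-headed lever is held down at its stop (above 0.22 rad) for 0.3 s (value of joint stamp_lever above 0.22 rad and value of joint clamp_lever above 0.225 rad), for 0.3 s.
3. the round-headed lever has sprung back up (below 0.05 rad) (value of joint stamp_lever below 0.05 rad), for 0.2 s.
At the end, for the whole second after the job is handed in: The pedal lever stays down (above 0.225 of 0.25 rad), the round-headed lever is back up (below 0.05 rad), the bracket lies within 6 mm and the jar, tape roll and screwdriver within 20 mm of where they were (value of joint clamp_lever above 0.225 rad and value of joint stamp_lever below 0.05 rad and distance of bracket_mid from where it was at the start of the episode below 0.006 m and distance of each of jar_mid, tape_mid, driver_grip from where it was at the start of the episode below 0.02 m); the robot touches nothing.
It fails at once if the guard is touched (more than 1 N) (contact force between guard and anything else above 1 N).
It fails at once if the round-headed lever is pressed (beyond 0.1 rad) before the pedal lever is down (value of joint stamp_lever above 0.1 rad and value of joint clamp_lever below 0.2 rad).
It fails at once if the robot touches the clamp foot or the ram ((contact force between clamp_foot and the fingers above 1 N or contact force between clamp_foot and the arm above 1 N) or (contact force between stamp_ram and the fingers above 1 N or contact force between stamp_ram and the arm above 1 N)).
It fails at once if the bracket is shifted by more than 6 mm (distance of bracket_mid from where it was at the start of the episode above 0.006 m).
It fails at once if the jar, tape roll or screwdriver is lifted or shifted by more than 20 mm (distance of any of jar_mid, tape_mid, driver_grip from where it was at the start of the episode above 0.02 m).
It also fails if it takes over 38 s, if anything falls off the work surface, if the arm or the gripper's body presses on something with over 40 N, if the wrist force passes 120 N, or if a joint passes its speed limit or range.

ROBOT

A 7-joint arm with a two-finger parallel gripper is mounted at the origin on the work surface. World frame = base frame: x ahead of the robot, y to its left, z up, the work surface at z = 0. Lengths are in m, angles in rad, forces in N, time in s.
With the tool pointing down it reaches from about 0.425 to 0.875 m from the base axis. Payload 8.4 kg.
Tool frame: the origin (TCP) lies midway between the tips of the shut fingers; the grasp point (between the pads) lies 19 mm behind it (bot.grip_depth is the z of the grasp point in the tool frame, in m); z points along the fingers, y is the line along which they close (so a half turn about z gives the same grasp; the last joint's range is limited). The gripper opens to 87 mm and grips with 3 to 60 N. Pads are 19 mm wide; open, the fingers measure 117 mm over their backs; the gripper's body (75 mm by 190 mm) begins 51 mm behind the grasp point.
Start: joints at [-1.199, 0.333, 0.04, 1.465, -0.013, 1.343, -0.059], TCP at [0.295, 0.579, 0.2] pointing down, gripper open.
Joint ranges: [-2.58, 2.58], [-0.38, 2.09], [-1.3, 1.39], [0.25, 2.4], [-1.5, 4.64], [0.08, 2.09], [-2.65, 2.65]. Speed limits (rad/s): [2.22, 2.22, 2.79, 2.79, 3.14, 3.14, 3.14].

INTERFACE

Orientations are given as a 3x3 rotation matrix whose columns are the frame's x, y, z axes.
In Python, from bench import bot gives the robot as it stands. The module is installed in compiled form; this text tells all that it offers.
- The arm moves only by the tool jog_arm, never from a script. Its arguments are lists of equal length, an entry for each row: "translation": the shift along the world's x, y, z in units of 10 cm (1.0 is 10 cm), a list of three; "twist": the turn, a rotation vector about the world's x, y, z in units of pi rad (1.0 is pi rad), a list of three; "jaw": the gripper command: -1 is fully open, 1 is shut, values between are in proportion. In form: {"translation": [[x, y, z], ...], "twist": [[ax, ay, az], ...], "jaw": [jaw, ...]}. A call has 1 to 20 rows; each row is the pose to reach, as a shift and turn from the pose commanded when the call began, turning the shorter way round; what a row does not reach only later rows make up. A row lasts 1/10 s, in which the tool goes at most 50 mm and 8.59 degrees, less where a joint would pass 70% of its speed; a pose out of reach is approached as far as the arm can. A call with a number of a shift or a turn outside -1 to 1 is refused whole. A call with a gripper value outside its range is refused whole. The fingers move at their own pace and stop on an object; the grip force is fixed at half the most. Time passes only in rows, so rows that repeat a pose let the fingers close. It gives the time, the measured TCP pose, the force, the opening and the grip force at its end, in the units of the state.
- bot.sense(): the state, without advancing time (a new reading comes with each control period).
- bot.snapshot(name): name is "side" or "top"; returns a dict with "color" (420x560x3 uint8, blue, green, red), "intrinsics" (3x3 intrinsics, pixels), "extrinsics" (4x4, takes a point from world to camera coordinates). Camera axes: x right, y down, z forward; pixel columns grow to the right and rows downward; lengths in m; the calibration is good to about 2 mm. A picture is of the moment at which its call begins. There is no depth.
- bot.job_done(): hands the job in; it is judged then, once.
Trained networks look in the newest picture that a camera, given by its name, has taken for a name from the list of things; names that differ only in an ending like _2 or _b are one class to them, and where a whole thing is asked for, a point or a joint stands for the part that bears it (a point fixed in the world has none). Each returns a list of dicts, best first, with "p" (0 to 1); they miss things now and then, are a little off and sometimes report something else, mostly with a low value. They report only what shows in the picture. A call takes as long as a camera call.
- bot.masks_of(camera, name): "pixels" (420x560 bool, what is visible of it) and "rect" ([centre column, centre row, width, height] in pixels, round what is visible of it).
- bot.pinpoint(camera, name): "centre" ([column, row] in pixels: a listed point, or the origin of a listed thing).
The state is a dict: "t": time; "joint_positions": joint angles; "dq": joint speeds; "tau": joint torques, N m; "tcp_pos": TCP position; "tool_rot": TCP orientation; "contact_force": force on the tool from outside, world axes, zero at the start; "ft_torque": the same for the moment, N m; "opening": finger opening in m; "grip_force": force on a finger pad.
Only numpy, scipy, OpenCV 4.12 (cv2) and the standard library are available. Lean on these libraries where they do the work, as an engineer would, in place of code of your own. Each camera call takes 0.05 s, during which the arm holds its last target. There are 200 camera calls.

## Working session

There is one attempt and no reset: what is moved stays moved. The work goes in short steps, Python scripts to look and compute and a tool call to move; the robot and the scene stay as the last step left them, time stands still between calls to the robot, and variables do not carry over. Pictures are saved under pics/ and viewed, at most 10 in all, crops included, and the job is handed in when it is done.

Besides the shell and the picture viewer there is one more tool, called after "Emit:" as name(argument=value, ...) on one line, values as JSON. jog_arm: Moves the arm, as the interface text tells. Shifts and turns lie within -1 to 1; 1 stands for 10 cm of shift or pi rad of turn. Its arguments: {"type":"object","properties":{"translation":{"type":"array"},"twist":{"type":"array"},"jaw":{"type":"array"}},"required":["translation","twist","jaw"]}

```bash
mkdir -p pics
cat > h.py <<'E'
import numpy as np, cv2
from bench import bot
names=["pedal_window","head_window","pedal_top","head_top","press","guard","bracket_mid","jar_mid","tape_mid","driver_grip","clamp_foot","stamp_ram"]
def ray(s,uv):
    K,E=s["intrinsics"],s["extrinsics"]; R,t=E[:3,:3],E[:3,3]
    d=R.T@np.linalg.solve(K,[uv[0],uv[1],1]); return -R.T@t,d
def at_z(s,uv,z):
    o,d=ray(s,uv); return o+d*(z-o[2])/d[2]
def tri(rs):
    A=0;b=0
    for o,d in rs:
        d=d/np.linalg.norm(d);P=np.eye(3)-np.outer(d,d);A=A+P;b=b+P@o
    return np.linalg.solve(A,b)
E
python3 - <<'E'
from h import *
np.set_printoptions(precision=4,suppress=True)
S={c:bot.snapshot(c) for c in("side","top")}
for c in S: cv2.imwrite(f"pics/{c}0.png",S[c]["color"]); print(c,ray(S[c],(280,210)))
for n in names:
    r={}
    for c in S:
        p=bot.pinpoint(c,n)
        if p: r[c]=p[0]; print(n,c,np.round(p[0]["centre"],1),round(p[0]["p"],2), at_z(S[c],p[0]["centre"],.13))
    if len(r)==2: print("  tri",tri([ray(S[c],r[c]["centre"]) for c in r]))
print(bot.sense())
E
```

```text
side (array([ 0.5105, -0.83  ,  0.6055]), array([ 0.0552,  0.8537, -0.5183]))
top (array([0.3559, 0.0341, 1.2715]), array([ 0.1626,  0.0107, -0.9867]))
pedal_window side [275.6 200.5] 0.56 [ 0.5547 -0.0114  0.13  ]
head_window side [276.9 208.3] 0.36 [ 0.5557 -0.0404  0.13  ]
head_window top [330.8 137.2] 0.62 [ 0.7127 -0.066   0.13  ]
  tri [ 0.623  -0.069   0.1734]
pedal_top side [276.2 205.2] 0.75 [ 0.5549 -0.0291  0.13  ]
head_top side [295.9 246.9] 0.73 [ 0.5806 -0.165   0.13  ]
head_top top [358.7 197.6] 0.58 [ 0.5744 -0.1278  0.13  ]
  tri [ 0.5817 -0.1313  0.1053]
press side [306.4 269.4] 0.81 [ 0.5918 -0.2253  0.13  ]
press top [323.6 190.8] 0.66 [ 0.5887 -0.05    0.13  ]
  tri [ 0.6147 -0.0596 -0.0002]
guard top [322.1 192.9] 0.66 [ 0.5839 -0.0466  0.13  ]
bracket_mid side [361.9 230.7] 0.68 [ 0.6998 -0.1215  0.13  ]
bracket_mid top [321.  142.2] 0.41 [ 0.7007 -0.0438  0.13  ]
  tri [ 0.7178 -0.0474  0.0798]
jar_mid side [268.  185.7] 0.6 [0.5423 0.0485 0.13  ]
tape_mid side [375.2 356.5] 0.82 [ 0.6598 -0.4034  0.13  ]
tape_mid top [322.6 141.5] 0.72 [ 0.7024 -0.0475  0.13 
[... 383 characters left out ...]
 -0.1613  0.13  ]
stamp_ram top [329.6 137.4] 0.38 [ 0.7122 -0.0633  0.13  ]
  tri [ 0.649  -0.0728  0.0935]
{'t': 1.3, 'joint_positions': array([-1.1992,  0.3332,  0.0399,  1.4654, -0.0134,  1.3433, -0.0585]), 'dq': array([ 0.0006, -0.0005,  0.0011,  0.0002,  0.0001, -0.0001,  0.0002]), 'tau': array([  0.0015, -65.6116,   1.3339, -40.4054,  -0.0599,   0.0351,
        -0.    ]), 'tcp_pos': array([0.2948, 0.5793, 0.2003]), 'tool_rot': array([[-0.8912,  0.4536, -0.    ],
       [ 0.4536,  0.8912, -0.    ],
       [ 0.    , -0.    , -1.    ]]), 'contact_force': array([ 0.3697,  0.3583, -0.2101]), 'ft_torque': array([-0.0687, -0.0056, -0.0033]), 'grip_force': 0.0, 'opening': 0.08704266293431416}
```

```bash
python3 -c "
import cv2
a=cv2.imread('pics/top0.png');cv2.imwrite('pics/topc.png',cv2.resize(a[100:320,220:500],(763,600),interpolation=cv2.INTER_CUBIC))"
```

```text
(no output)
```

View pics/topc.png

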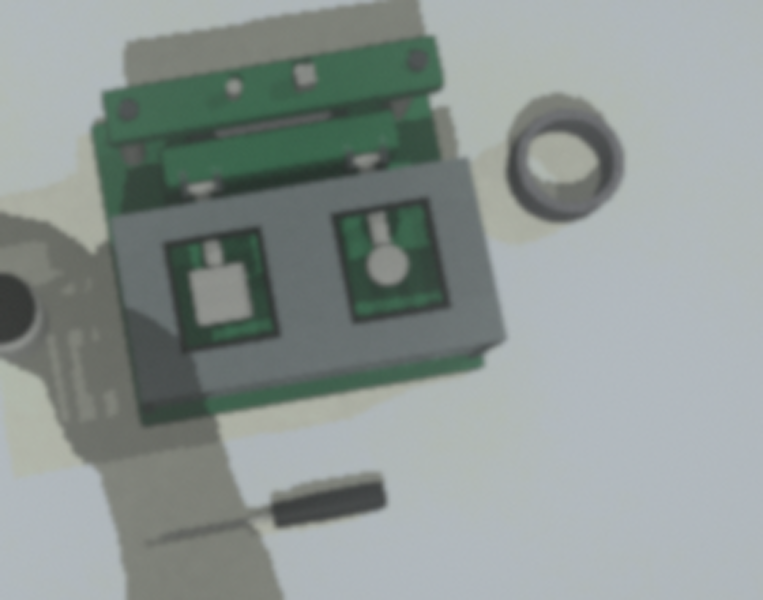

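View pics/side0.png

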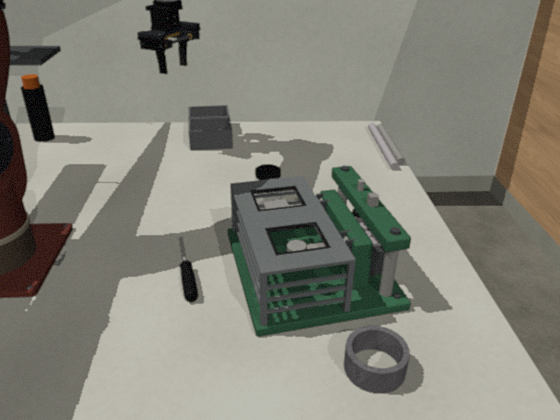

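The top crop (scale 2.727, offset 220,100) shows the pedal window's corners at about (165,242), (262,228), (279,335), (183,352). The head window's are at (333,213), (430,199), (449,306), (353,322). The side view confirms the layout: the jar is on the far side, the tape on the near side, and the screwdriver in front.

Run:
```python
from h import *
np.set_printoptions(precision=4,suppress=True)
s=bot.snapshot("top")
W={}
for n,c in {"ped":[(165,242),(262,228),(279,335),(183,352)],"head":[(333,213),(430,199),(449,306),(353,322)],"guard":[(110,216),(468,158),(505,340),(140,405)]}.items():
    P=np.array([at_z(s,(u/2.725+220-.2,v/2.727+100-.2),.13)[:2] for u,v in c])
    W[n]=P.mean(0); x=(P[0]+P[1]-P[2]-P[3])/2;y=(P[0]+P[3]-P[1]-P[2])/2
    print(n,W[n],"sizes",np.linalg.norm(x),np.linalg.norm(y),"yaw",np.arctan2(x[1],x[0]),np.arctan2(-y[0],y[1]))
d=W["ped"]-W["head"];print(np.linalg.norm(d),np.arctan2(-d[0],d[1]))
for n,u in (("pedtop",(221,294)),("headtop",(388,265))): print(n,at_z(s,(u[0]/2.725+219.8,u[1]/2.727+99.8),.113))
# side-camera check of predicted window centres
t=bot.snapshot("side")
for n in("ped","head"):
    p=t["extrinsics"]@np.r_[W[n],.13,1]; q=t["intrinsics"]@p[:3]; print(n,"side px",q[:2]/q[2])
q=bot.sense();print(np.arctan2(q["tool_rot"][1,0],q["tool_rot"][0,0]))
```

```text
ped [ 0.5543 -0.0007] sizes 0.09063006484567969 0.07960254248276463 yaw 0.16677023303140837 0.17512528138320307
head [ 0.5803 -0.1381] sizes 0.09060524751085741 0.07968250896246296 yaw 0.1660273830059844 0.17008368217686146
guard [ 0.5636 -0.0686] sizes 0.1553490281781503 0.29881046200954486 yaw 0.176147385947286 0.1844958800181457
0.13984977529821263 0.18758637848452114
pedtop [ 0.5529 -0.0003  0.113 ]
headtop [ 0.5792 -0.138   0.113 ]
ped side px [275.1148 197.7388]
head side px [294.394 237.68 ]
2.6707583070851664
```

Emit:
jog_arm(translation=[[0.21,-0.48,0],[0.43,-0.97,0],[0.43,-0.97,0]], twist=[[0,0,0.02],[0,0,0.035],[0,0,0.035]], jaw=[1,1,1])

```text
t: 1.7
tcp_pos: [0.3424, 0.4765, 0.2008]
tool_rot: [[-0.933, 0.359, 0.002], [0.359, 0.933, -0.002], [-0.003, -0.001, -1.0]]
contact_force: [0.6, 0.4, 0.1]
opening: 0.0711
grip_force: 0.0
```

Emit:
jog_arm(translation=[[0.21,-0.48,0],[0.43,-0.97,0],[0.43,-0.97,0]], twist=[[0,0,0.02],[0,0,0.035],[0,0,0.035]], jaw=[1,1,1])

```text
t: 2.0
tcp_pos: [0.3847, 0.3792, 0.2009]
tool_rot: [[-0.967, 0.255, 0.002], [0.255, 0.967, -0.001], [-0.002, -0.001, -1.0]]
contact_force: [0.2, -0.0, 0.4]
opening: 0.0468
grip_force: 0.0
```

Emit:
jog_arm(translation=[[0.21,-0.48,0],[0.43,-0.97,0],[0.43,-0.97,0]], twist=[[0,0,0.02],[0,0,0.035],[0,0,0.035]], jaw=[1,1,1])

```text
t: 2.3
tcp_pos: [0.4269, 0.2824, 0.2009]
tool_rot: [[-0.989, 0.147, 0.001], [0.147, 0.989, -0.001], [-0.002, -0.001, -1.0]]
contact_force: [-0.1, -0.3, 0.2]
opening: 0.0229
grip_force: 0.0
```

Emit:
jog_arm(translation=[[0.21,-0.48,0],[0.43,-0.97,0],[0.43,-0.97,0]], twist=[[0,0,0.02],[0,0,0.035],[0,0,0.035]], jaw=[1,1,1])

```text
t: 2.6
tcp_pos: [0.4693, 0.1855, 0.2008]
tool_rot: [[-0.999, 0.038, 0.001], [0.038, 0.999, -0.001], [-0.001, -0.001, -1.0]]
contact_force: [-0.9, 0.5, -0.5]
opening: 0.0028
grip_force: 0.0
```

Emit:
jog_arm(translation=[[0.21,-0.48,0],[0.43,-0.97,0],[0.43,-0.97,0]], twist=[[0,0,0.02],[0,0,0.035],[0,0,0.035]], jaw=[1,1,1])

```text
t: 2.9
tcp_pos: [0.5118, 0.0885, 0.2008]
tool_rot: [[-0.997, -0.072, 0.002], [-0.072, 0.997, -0.002], [-0.001, -0.002, -1.0]]
contact_force: [0.4, -0.6, 0.5]
opening: 0.0003
grip_force: 0.0
```

Emit:
jog_arm(translation=[[0.2,-0.46,0],[0.4,-0.92,-0.2],[0.4,-0.92,-0.4],[0.4,-0.92,-0.4],[0.4,-0.92,-0.4],[0.4,-0.92,-0.4]], twist=[[0,0,0.02],[0,0,0.035],[0,0,0.035],[0,0,0.035],[0,0,0.035],[0,0,0.035]], jaw=[1,1,1,1,1,1])

```text
t: 3.5
tcp_pos: [0.5503, 0.0042, 0.1615]
tool_rot: [[-0.982, -0.19, 0.001], [-0.19, 0.982, 0.001], [-0.001, 0.001, -1.0]]
contact_force: [-0.0, -0.4, 0.1]
opening: 0.0004
grip_force: 0.0
```

Run:
```python
from h import *
for c in("top","side"):
    s=bot.snapshot(c); p=s["intrinsics"]@(s["extrinsics"]@np.r_[bot.sense()["tcp_pos"],1])[:3]; p=p[:2]/p[2]; print(c,p)
    x,y=int(280-(100 if c=="top" else 100)),110; cr=s["color"][y:y+150,x:x+200].copy()
    cv2.imwrite(f"pics/{c}1.png",cv2.resize(cr,(800,600),interpolation=cv2.INTER_CUBIC))
```

```text
top [299.57731931 205.03033951]
side [273.03914615 182.27355238]
```

View pics/side1.png

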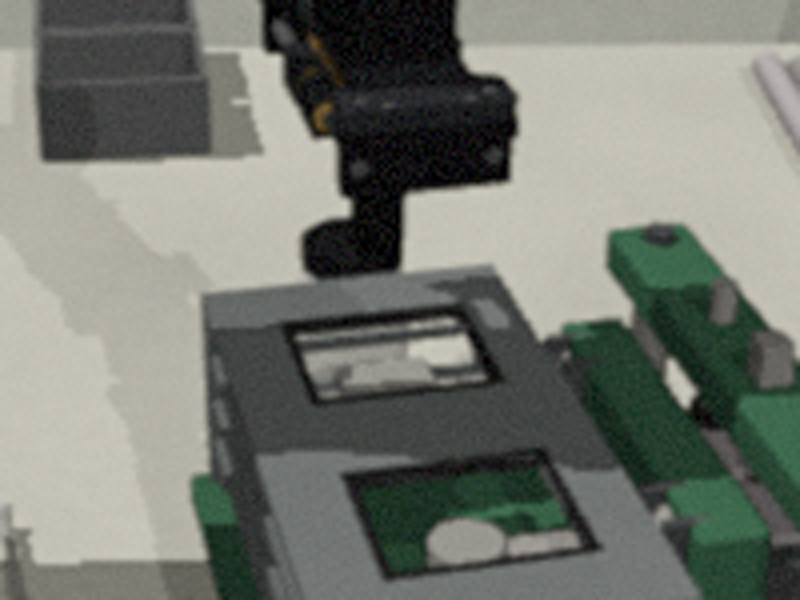

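The side crop shows the gripper over the far (pedal) window. The jar's black lid at about crop (350,248) hides the fingertip's end, so I'll check from the top.

Run:
```python
import cv2,numpy as np
a=cv2.imread('pics/top1.png');b=cv2.imread('pics/side1.png')[150:350,200:600]
f=lambda i:(255*(i/255.)**.4).astype(np.uint8)
cv2.imwrite('pics/m1.png',np.vstack([cv2.resize(f(a),(400,300)),cv2.resize(f(b),(400,200))]))
```

```text
(no output)
```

View pics/m1.png

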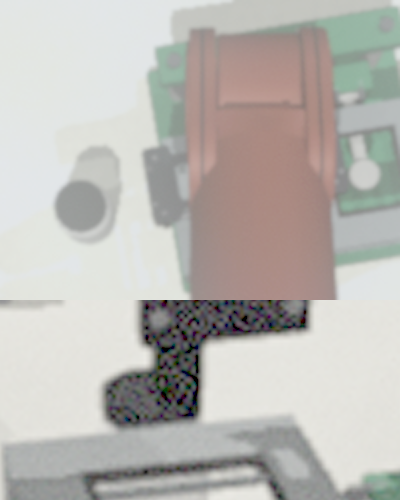

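Run:
```python
from h import *
s=bot.snapshot("side")
def pr(p):
    q=s["intrinsics"]@(s["extrinsics"]@np.r_[p,1])[:3]; return np.round(q[:2]/q[2],1)
print(s["intrinsics"][0,0])
t=np.array([.2948,.5793,.2003]); y=np.array([.4536,.8912,0])
print("start tips",pr(t-y*.0435),pr(t+y*.0435),pr(t-y*.0585),pr(t+y*.0585))
st=bot.sense();t=st["tcp_pos"];R=st["tool_rot"]
print("now (4x crop)",[(pr(t+R@np.array(d))-[180,110])*4 for d in ([0,0,0],[.0095,-.015,0],[-.0095,-.015,0],[.0095,.015,0],[-.0095,.015,0],[0,-.0375,-.07],[0,-.095,-.07],[0.0375,-.095,-.07],[-.0375,-.095,-.07])])
import math
yaw=.18;w=np.array([.555,-.001,.13]);X=np.array([math.cos(yaw),math.sin(yaw),0]);Y=np.array([-X[1],X[0],0])
print("window corners",[(pr(w+a*X*.042+b*Y*.036)-[180,110])*4 for a in(1,-1) for b in (1,-1)])
cv2.imwrite("pics/s2.png",cv2.resize(s["color"][145:215,235:320],(800,600*800//800),interpolation=cv2.INTER_NEAREST))
```

```text
495.1058625262193
start tips [164.7  80. ] [182.3  72.1] [161.5  81.4] [185.2  70.9]
now (4x crop) [array([372. , 289.6]), array([359.6, 306.4]), array([399.2, 302. ]), array([345.6, 277.6]), array([384. , 273.6]), array([392.4, 189.2]), array([425.6, 246.4]), array([338. , 255.2]), array([511.2, 237.2])]
window corners [array([447.2, 307.6]), array([486. , 378.8]), array([282.4, 324.8]), array([311.2, 398.4])]
```

View pics/s2.png

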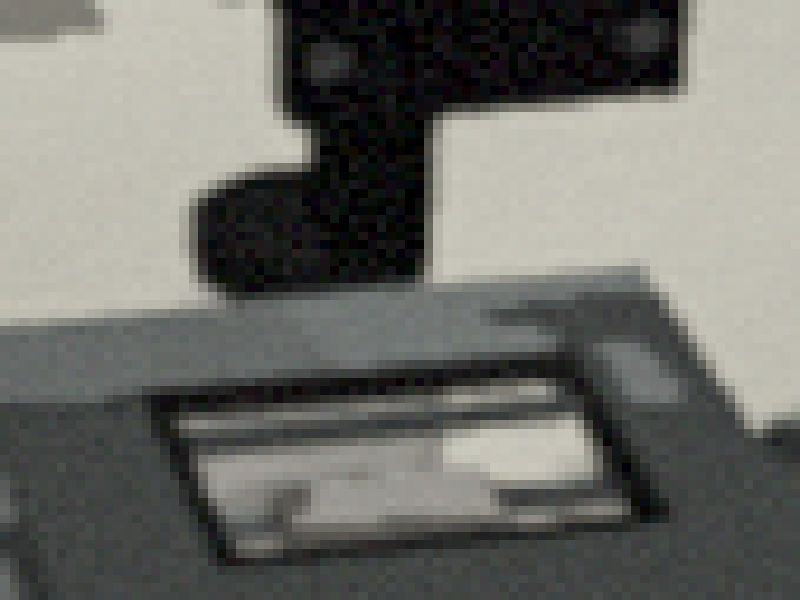

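Run:
```python
from h import *
s=bot.snapshot("top");st=bot.sense();t=st["tcp_pos"];R=st["tool_rot"];print(t)
def pr(p):
    q=s["intrinsics"]@(s["extrinsics"]@np.r_[p,1])[:3]; return np.round(q[:2]/q[2],1)
for z in(-.07,-.1,-.13):
  print(z,[pr(t+R@np.array([a*.0375,b*.095,z])) for a in(1,-1) for b in(1,-1)])
c=s["color"][170:250,240:370]
cv2.imwrite("pics/t2.png",cv2.resize((255*(c/255.)**.5).astype(np.uint8),(780,480),interpolation=cv2.INTER_NEAREST))
```

```text
[0.55012158 0.00318342 0.16116683]
-0.07 [array([257.9, 225.4]), array([350.7, 209.1]), array([251.7, 189.5]), array([343.6, 173.4])]
-0.1 [array([257.1, 223.4]), array([352.7, 206.6]), array([250.8, 186.4]), array([345.3, 169.9])]
-0.13 [array([256.3, 221.3]), array([354.7, 204. ]), array([249.8, 183.2]), array([347.1, 166.2])]
```

View pics/t2.png

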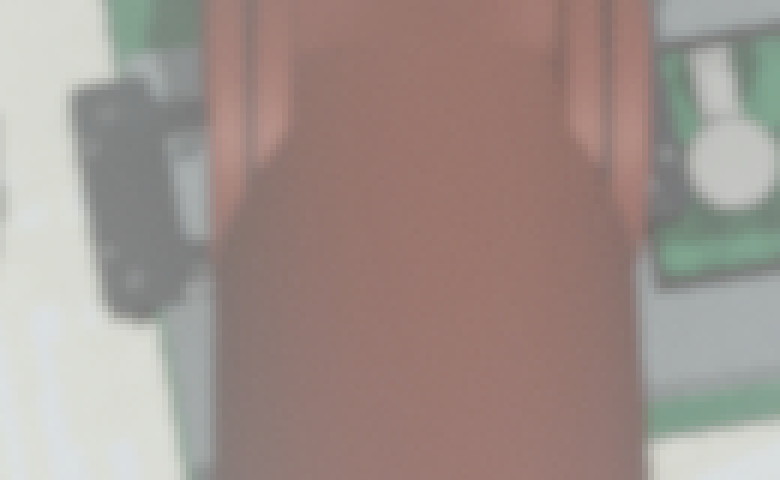

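Emit:
jog_arm(translation=[[0.01,-0.05,0],[0.01,-0.05,-0.1],[0.01,-0.05,-0.25],[0.01,-0.05,-0.4],[0.01,-0.05,-0.5],[0.01,-0.05,-0.5]], twist=[[0,0,0],[0,0,0],[0,0,0],[0,0,0],[0,0,0],[0,0,0]], jaw=[1,1,1,1,1,1])

```text
t: 4.3
tcp_pos: [0.5497, -0.003, 0.1086]
tool_rot: [[-0.982, -0.188, -0.003], [-0.188, 0.982, -0.001], [0.003, -0.0, -1.0]]
contact_force: [-0.6, -0.7, 1.0]
opening: 0.0005
grip_force: 0.0
```

Emit:
jog_arm(translation=[[0,0,-0.05],[0,0,-0.1],[0,0,-0.1]], twist=[[0,0,0],[0,0,0],[0,0,0]], jaw=[1,1,1])

```text
t: 4.6
tcp_pos: [0.5507, -0.0027, 0.1]
tool_rot: [[-0.982, -0.188, -0.0], [-0.188, 0.982, -0.0], [0.0, 0.0, -1.0]]
contact_force: [-0.0, 0.3, -0.5]
opening: 0.0005
grip_force: 0.0
```

Emit:
jog_arm(translation=[[0,0,-0.04],[0,0,-0.08],[0,0,-0.08]], twist=[[0,0,0],[0,0,0],[0,0,0]], jaw=[1,1,1])

```text
t: 4.9
tcp_pos: [0.5505, -0.0027, 0.0918]
tool_rot: [[-0.982, -0.188, -0.001], [-0.188, 0.982, -0.0], [0.001, -0.0, -1.0]]
contact_force: [0.1, -0.1, -0.3]
opening: 0.0003
grip_force: 0.0
```

Emit:
jog_arm(translation=[[0,0,-0.04],[0,0,-0.06],[0,0,-0.06]], twist=[[0,0,0],[0,0,0],[0,0,0]], jaw=[1,1,1])

```text
t: 5.2
tcp_pos: [0.5508, -0.0028, 0.0861]
tool_rot: [[-0.982, -0.188, -0.0], [-0.188, 0.982, -0.0], [0.0, -0.0, -1.0]]
contact_force: [-0.2, 0.2, -0.1]
opening: 0.0002
grip_force: 0.0
```

Emit:
jog_arm(translation=[[0,0,-0.03],[0,0,-0.06],[0,0,-0.06]], twist=[[0,0,0],[0,0,0],[0,0,0]], jaw=[1,1,1])

```text
t: 5.5
tcp_pos: [0.5509, -0.0027, 0.08]
tool_rot: [[-0.982, -0.188, 0.0], [-0.188, 0.982, -0.0], [-0.0, -0.0, -1.0]]
contact_force: [0.3, 0.6, 0.7]
opening: 0.0007
grip_force: 0.1
```

Run:
```python
from h import *
s=bot.snapshot("side");print(bot.sense()["contact_force"],bot.sense()["tcp_pos"])
c=s["color"][130:220,225:345]
cv2.imwrite("pics/s3.png",cv2.resize((255*(c/255.)**.6).astype(np.uint8),(800,600),interpolation=cv2.INTER_CUBIC))
```

```text
[ 0.25845723  0.04736587 -0.37880698] [ 0.55080204 -0.0027451   0.0800914 ]
```

View pics/s3.png

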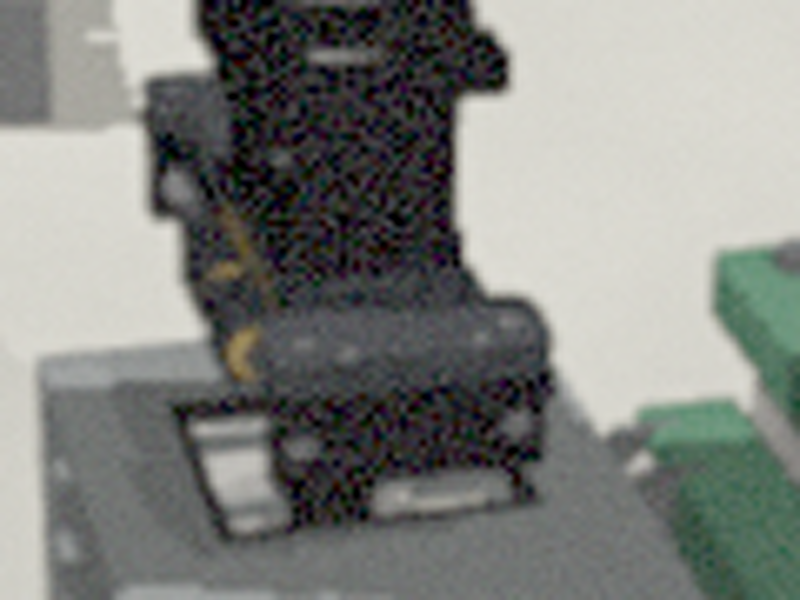

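The fingers are inside the window at crop cols 290–370, clear of the trim at 225 and 535. There's no contact yet, so I'll keep going down in small steps.

Emit:
jog_arm(translation=[[0,0,-0.03],[0,0,-0.05],[0,0,-0.05]], twist=[[0,0,0],[0,0,0],[0,0,0]], jaw=[1,1,1])

```text
t: 5.85
tcp_pos: [0.5509, -0.0027, 0.0751]
tool_rot: [[-0.982, -0.188, 0.0], [-0.188, 0.982, -0.0], [-0.0, -0.0, -1.0]]
contact_force: [0.2, -0.2, 0.6]
opening: 0.0007
grip_force: 0.3
```

Emit:
jog_arm(translation=[[0,0,-0.02],[0,0,-0.03],[0,0,-0.03]], twist=[[0,0,0],[0,0,0],[0,0,0]], jaw=[1,1,1])

```text
t: 6.15
tcp_pos: [0.5509, -0.0027, 0.0722]
tool_rot: [[-0.982, -0.188, 0.0], [-0.188, 0.982, -0.0], [0.0, -0.0, -1.0]]
contact_force: [-0.2, -0.1, 1.5]
opening: 0.0005
grip_force: 0.5
```

Emit:
jog_arm(translation=[[0,0,-0.02],[0,0,-0.04],[0,0,-0.04]], twist=[[0,0,0],[0,0,0],[0,0,0]], jaw=[1,1,1])

```text
t: 6.45
tcp_pos: [0.5513, -0.0027, 0.0694]
tool_rot: [[-0.982, -0.188, 0.001], [-0.188, 0.982, 0.001], [-0.001, 0.0, -1.0]]
contact_force: [-2.6, 0.4, 14.3]
opening: 0.001
grip_force: 6.9
```

Emit:
jog_arm(translation=[[0,0,-0.02],[0,0,-0.04],[0,0,-0.04]], twist=[[0,0,0],[0,0,0],[0,0,0]], jaw=[1,1,1])

```text
t: 6.75
tcp_pos: [0.5517, -0.0026, 0.0685]
tool_rot: [[-0.982, -0.187, 0.002], [-0.187, 0.982, 0.002], [-0.002, 0.002, -1.0]]
contact_force: [-17.5, -0.3, 46.6]
opening: 0.0006
grip_force: 24.8
```

Emit:
jog_arm(translation=[[0,0,-0.02],[0,0,-0.04],[0,0,-0.04]], twist=[[0,0,0],[0,0,0],[0,0,0]], jaw=[1,1,1])

```text
t: 7.05
tcp_pos: [0.552, -0.0025, 0.0677]
tool_rot: [[-0.982, -0.187, 0.002], [-0.187, 0.982, 0.004], [-0.003, 0.004, -1.0]]
contact_force: [-33.9, -0.3, 81.5]
opening: 0.0003
grip_force: 43.9
```

Emit:
jog_arm(translation=[[0,0,0.1],[0,0,0.25],[0,0,0.5],[0,0,0.75],[0,0,1.0],[0,0,1.0],[0,0,1.0]], twist=[[0,0,0],[0,0,0],[0,0,0],[0,0,0],[0,0,0],[0,0,0],[0,0,0]], jaw=[1,1,1,1,1,1,1])

```text
t: 7.75
tcp_pos: [0.5508, -0.0027, 0.1603]
tool_rot: [[-0.982, -0.188, 0.0], [-0.188, 0.982, 0.0], [-0.0, 0.0, -1.0]]
contact_force: [-0.4, -0.7, -1.3]
opening: 0.0003
grip_force: 0.0
```

Emit:
jog_arm(translation=[[0.06,-0.35,0],[0.13,-0.69,0],[0.13,-0.69,0]], twist=[[0,0,0],[0,0,0],[0,0,0]], jaw=[1,1,1])

```text
t: 8.05
tcp_pos: [0.563, -0.0773, 0.1592]
tool_rot: [[-0.983, -0.182, -0.002], [-0.182, 0.983, -0.003], [0.002, -0.002, -1.0]]
contact_force: [-0.4, -0.2, 0.5]
opening: 0.0004
grip_force: 0.0
```

Emit:
jog_arm(translation=[[0.06,-0.35,0],[0.13,-0.68,0],[0.13,-0.68,0],[0.13,-0.68,0],[0.13,-0.68,0]], twist=[[0,0,0],[0,0,0],[0,0,0],[0,0,0],[0,0,0]], jaw=[1,1,1,1,1])

```text
t: 8.55
tcp_pos: [0.5764, -0.1382, 0.1594]
tool_rot: [[-0.982, -0.189, -0.002], [-0.189, 0.982, 0.001], [0.001, 0.001, -1.0]]
contact_force: [-0.5, -0.5, 0.5]
opening: 0.0006
grip_force: 0.0
```

Run:
```python
from h import *
I=[]
for n,(y,x) in {"side":(130,225),"top":(160,250)}.items():
    s=bot.snapshot(n);c=s["color"][y:y+120,x:x+160 if n=="side" else x+160]
    I.append(cv2.resize((255*(c/255.)**.6).astype(np.uint8),(400,300),interpolation=cv2.INTER_CUBIC))
    if n=="side": I[-1]=cv2.resize((255*(c/255.)**.6).astype(np.uint8),(800,600),interpolation=cv2.INTER_CUBIC)
cv2.imwrite("pics/s4.png",I[0]);print(bot.sense()["contact_force"],bot.sense()["tcp_pos"])
```

```text
[-0.98163268 -0.20044072 -0.40389827] [ 0.57669819 -0.13817181  0.1598722 ]
```

View pics/s4.png

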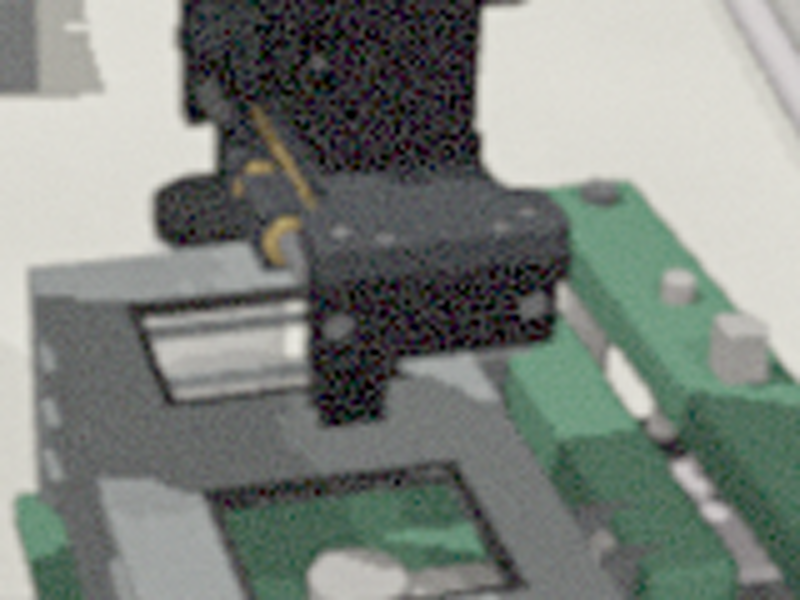

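The tip shows at crop (350,422), about 24 mm above the reported TCP. That fits the stop I felt at TCP z ≈ 0.069. The pedal has sunk in its window and the clamp rod is lowered, so I'll press the round head next.

Emit:
jog_arm(translation=[[0,0,-0.2],[0,0,-0.4],[0,0,-0.55],[0,0,-0.65],[0,0,-0.65]], twist=[[0,0,0],[0,0,0],[0,0,0],[0,0,0],[0,0,0]], jaw=[1,1,1,1,1])

```text
t: 9.15
tcp_pos: [0.5762, -0.1392, 0.0941]
tool_rot: [[-0.982, -0.188, -0.002], [-0.188, 0.982, 0.0], [0.002, 0.0, -1.0]]
contact_force: [0.6, 0.2, 1.0]
opening: 0.0004
grip_force: 0.0
```

Emit:
jog_arm(translation=[[0,0,-0.04],[0,0,-0.08],[0,0,-0.12],[0,0,-0.16],[0,0,-0.19],[0,0,-0.21],[0,0,-0.21]], twist=[[0,0,0],[0,0,0],[0,0,0],[0,0,0],[0,0,0],[0,0,0],[0,0,0]], jaw=[1,1,1,1,1,1,1])

```text
t: 9.85
tcp_pos: [0.5774, -0.1398, 0.0745]
tool_rot: [[-0.982, -0.188, 0.001], [-0.188, 0.982, -0.0], [-0.001, -0.0, -1.0]]
contact_force: [1.3, -0.2, 4.2]
opening: 0.0004
grip_force: 1.8
```

Emit:
jog_arm(translation=[[0,0,-0.03],[0,0,-0.06],[0,0,-0.06]], twist=[[0,0,0],[0,0,0],[0,0,0]], jaw=[1,1,1])

```text
t: 10.15
tcp_pos: [0.5781, -0.1398, 0.0695]
tool_rot: [[-0.982, -0.188, 0.002], [-0.188, 0.982, 0.0], [-0.002, -0.0, -1.0]]
contact_force: [-1.1, 1.7, 11.7]
opening: 0.0004
grip_force: 5.5
```

Emit:
jog_arm(translation=[[0,0,-0.02],[0,0,-0.03],[0,0,-0.03],[0,0,-0.03],[0,0,-0.03],[0,0,-0.03],[0,0,-0.03],[0,0,-0.03]], twist=[[0,0,0],[0,0,0],[0,0,0],[0,0,0],[0,0,0],[0,0,0],[0,0,0],[0,0,0]], jaw=[1,1,1,1,1,1,1,1])

```text
t: 10.95
tcp_pos: [0.5784, -0.1398, 0.0684]
tool_rot: [[-0.982, -0.188, 0.004], [-0.188, 0.982, 0.001], [-0.004, 0.0, -1.0]]
contact_force: [-7.0, 3.1, 26.9]
opening: 0.0005
grip_force: 13.8
```

Held at the stop with 27 N. I'll lift out and move clear.

Emit:
jog_arm(translation=[[0,0,0.05],[0,0,0.2],[0,0,0.45],[0,0,0.7],[0,0,1.0],[0,0,1.0]], twist=[[0,0,0],[0,0,0],[0,0,0],[0,0,0],[0,0,0],[0,0,0]], jaw=[1,1,1,1,1,1])

```text
t: 11.55
tcp_pos: [0.5786, -0.1404, 0.1696]
tool_rot: [[-0.982, -0.187, 0.005], [-0.187, 0.982, -0.0], [-0.005, -0.001, -1.0]]
contact_force: [0.1, -0.8, 0.8]
opening: 0.0006
grip_force: 0.0
```

Emit:
jog_arm(translation=[[0,0,0.3],[0,0.4,0.6],[0,0.8,0.6],[0,1.0,0.6],[0,1.0,0.6],[0,1.0,0.6],[0,1.0,0.6]], twist=[[0,0,0],[0,0,0],[0,0,0],[0,0,0],[0,0,0],[0,0,0],[0,0,0]], jaw=[1,1,1,1,1,1,1])

```text
t: 12.25
tcp_pos: [0.5765, -0.0413, 0.2251]
tool_rot: [[-0.983, -0.186, -0.001], [-0.186, 0.983, -0.001], [0.001, -0.001, -1.0]]
contact_force: [0.5, -0.8, -0.4]
opening: 0.0004
grip_force: 0.0
```

Run:
```python
from h import *
s=bot.snapshot("side");c=s["color"][160:280,220:380]
cv2.imwrite("pics/s5.png",cv2.resize((255*(c/255.)**.6).astype(np.uint8),(800,600),interpolation=cv2.INTER_CUBIC))
```

```text
(no output)
```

View pics/s5.png

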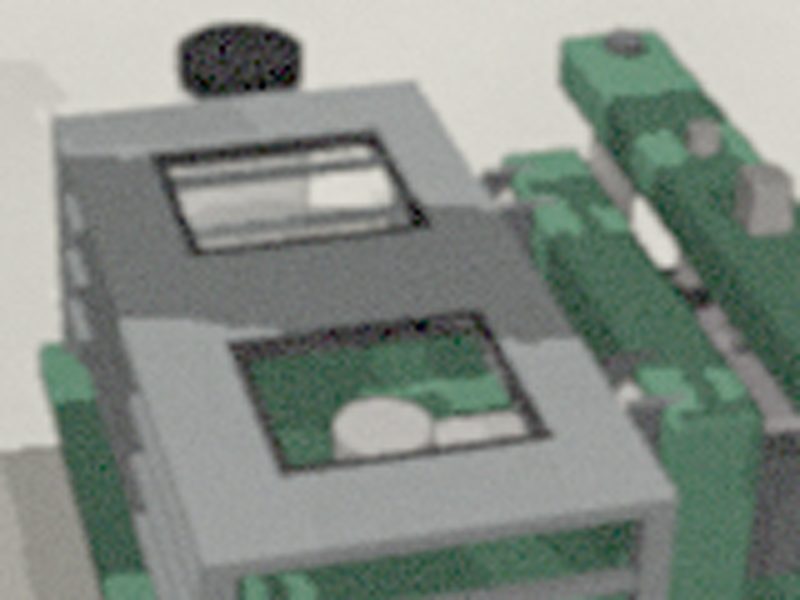

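The round head is back up at crop (380,425), the pedal is out of sight below its window (down), the clamp rod is low, and the jar is in place.

```bash
python3 -c "
from bench import bot
print(bot.job_done())"
```

```text
the job is handed in; nothing more can be done
None
```

I handed the job in: the pedal lever was pressed to its stop and stayed down, then the round head was held at its stop for over half a second and sprang back up; I saw no sign of touching the guard or loose items, and the hand-in returned no verdict.

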